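# Set the regulator test bench to the green outlet and start it

## Task

Push the orange tab of the black selector dial round with a fingertip, without pinching it or shoving hard, until it has clicked in at the green mark. Then press the red start button fully down and let it go. Leave the regulator, tools, jars and fittings where they are.

Things in the scene. Friction and masses are not known exactly. Their poses are not given: they have to be found in the camera images.
- dial_axis (a point): Axis of the selector dial, on the top face (60 mm above the bench) of a fixed grey test unit, 230 x 230 x 60 mm. On it turns a black disc of radius 50 mm, 16 mm high, with a hub of radius 20 mm that reaches 28 mm above the top face. The point's x axis points to the back of the unit: a gauge 60 mm wide stands there, 79 to 101 mm behind the axis, up to 85 mm above the top face. The dial's whole travel lies on the other, front side.
- tab (a point): Middle of the orange tab, an upright fin that sticks out radially from the disc: 14 mm thick, from 48 to 85 mm from the axis, from 6 to 38 mm above the unit's top face (this point: 67.5 mm from the axis, 22 mm above the top face). Its x axis points radially outwards, its z axis up.
- pointer (a point): Imaginary point straight out from the tab, 17 mm beyond its end, 102 mm from the axis, at the height of the unit's top face. It lies over the centre of a mark when the tab is clicked in at that mark.
- selector (a joint): Turn of the dial, rad, anticlockwise seen from above, about 0 at the start (at the white mark). It clicks in at -0.7, 0, 0.7 and 1.4 (ends of travel -0.78 and 1.48); green, yellow and blue marks are at the three other than 0, in changing order. A push of 3 to 5 N on the tab takes it over the hump half-way between two clicks, after which it springs into the next one by itself and stays there.
- green_mark (a point): Centre of the green mark, a flat dot 24 mm across on the unit's top face, 102 mm from the dial axis: where the tab is to point. Like dots: white (start), yellow and blue.
- start_top (a point): Centre of the top of the red start button, 34 mm across, which faces up on a fixed grey box 90 x 90 x 45 mm to the left or right of the unit.
- start (a joint): Travel of the start button, m: 0 released, 0.006 fully down; springs back; fully down takes 5 N.
- regulator: Loose black diving regulator, 68 mm round, 43 mm high, with a rubber mouthpiece; origin under its middle. Not to be disturbed.
- adapter: Loose brass fitting, 28 mm round, 38 mm high, standing on the back of the test unit; origin under its middle. Not to be disturbed.
- grease: Loose white jar with blue cap, 52 mm round, 45 mm high; origin under its middle. Not to be disturbed.
- driver: Loose screwdriver lying on the bench. Not to be disturbed.
- wrench: Loose wrench lying on the bench. Not to be disturbed.
- cleaner: Loose white bottle with black cap, 64 mm round, 170 mm high; origin under its middle. Not to be disturbed.
- firststage: Loose steel regulator first stage, 48 mm round, 68 mm high; origin under its middle. Not to be disturbed.

How it is judged:
On the way, in this order (a step that is already met when the one before it is completed fails the run):
1. the tab is clicked in at the green mark (horizontal distance between pointer and green_mark below 0.01 m and velocity of joint selector between -0.1 and 0.1 rad/s), for 0.3 s.
2. the start button is fully down, with the tab at the green mark (horizontal distance between pointer and green_mark below 0.01 m and value of joint start above 0.0048 m), for 0.05 s.
At the end, for the whole second after the job is handed in: The tab points at the green mark (its pointer within 10 mm of the mark's centre) and is at rest, the start button has been pressed (at least 4.8 mm of its 6 mm) and is released, and every loose thing is within 25 mm of where it was (horizontal distance between pointer and green_mark below 0.01 m and value of joint start below 0.001 m and velocity of joint selector between -0.05 and 0.05 rad/s and not (distance of regulator from where it was at the start of the episode above 0.025 m) and not (distance of adapter from where it was at the start of the episode above 0.025 m) and not (distance of grease from where it was at the start of the episode above 0.025 m) and not (distance of driver from where it was at the start of the episode above 0.025 m) and not (distance of wrench from where it was at the start of the episode above 0.025 m) and not (distance of cleaner from where it was at the start of the episode above 0.025 m) and not (distance of firststage from where it was at the start of the episode above 0.025 m)); the robot touches nothing.
It fails at once if the start button is pressed while the tab is not at the green mark (horizontal distance between pointer and green_mark above 0.01 m and value of joint start above 0.003 m).
It fails at once if the tab is pinched: more than 3 N from the fingers on both its faces at once (contact force between the fingers and selector_c3 above 3 N and contact force between the fingers and selector_c4 above 3 N).
It fails at once if the dial is shoved hard (more than 40 N from the fingers) (contact force between the fingers and selector above 40 N).
It fails at once if a loose thing is lifted, carried or moved by more than 25 mm (distance of any of regulator, adapter, grease, driver, wrench, cleaner, firststage from where it was at the start of the episode above 0.025 m).
It also fails if it takes over 48 s, if anything falls off the work surface, if the arm or the gripper's body presses on something with over 40 N, if the wrist force passes 120 N, or if a joint passes its speed limit or range.

## Robot

A 6-joint arm with a two-finger parallel gripper is mounted at the origin on the work surface. World frame = base frame: x ahead of the robot, y to its left, z up, the work surface at z = 0. Lengths are in m, angles in rad, forces in N, time in s.
With the tool pointing down it reaches from about 0.3 to 0.85 m from the base axis. Payload 5.4 kg.
Tool frame: the origin (TCP) lies midway between the tips of the shut fingers; the grasp point (between the pads) lies r.tcp_to_grasp behind it (r.tcp_to_grasp is the distance from the TCP to the grasp point, in m); z points along the fingers, y is the line along which they close (so a half turn about z gives the same grasp; the last joint's range is limited). The gripper opens to 85 mm and grips with 20 to 120 N. Pads are 22 mm wide; open, the fingers measure 114 mm over their backs; the gripper's body (76 mm by 85 mm) begins 54 mm behind the grasp point. The pads swing forward as they close: fully open they stand 13 mm farther back than shut.
Start: joints at [1.088, 0.158, 1.597, -0, 1.386, -0.21], TCP at [0.155, 0.554, 0.231] pointing down, gripper open.
Joint ranges: [-2.91, 2.91], [-0.94, 2.29], [0.18, 2.7], [-1.29, 4.43], [0.17, 2.64], [-3, 3]. Speed limits (rad/s): [2.57, 2.57, 3.14, 3.14, 3.14, 3.14].

## Interface

Orientations are given as [roll, pitch, yaw] about the fixed x, y, z axes, in that order (R = Rz(yaw) Ry(pitch) Rx(roll)).
In Python, from rig import r, eyes gives the robot as it stands.
- The arm moves only by the tool apply_moves, never from a script. Its argument "series" is a list of rows, each a list of 7 numbers: the turn, a rotation vector about the tool's x, y, z in degrees, then the shift along the tool's x, y, z in m, then the opening, from 0 (shut) to 1 (fully open). A call has exactly 8 rows; each row shifts and turns the commanded pose from where the row before left it, along the tool's axes as they then stand; what a row does not reach is not made up. A row lasts 1/10 s, in which the tool goes at most 50 mm and 8.59 degrees, less where a joint would pass 70% of its speed; a pose out of reach is approached as far as the arm can. A call is refused whole if a number of a shift passes 0.05 or a number of a turn 8.59, either way. A call with a gripper value outside its range is refused whole. The fingers move at their own pace and stop on an object; the grip force is fixed at half the most. Time passes only in rows, so rows that do not move let the fingers close, or fill a call up. It gives the time, the measured TCP pose, the force, the opening and the grip force at its end, in the units of the state.
- r.observe(): the state, without advancing time (a new reading comes with each control period).
- eyes.snapshot(name): name is "scene" or "side" or "wrist"; returns a dict with "color" (480x640x3 uint8, blue, green, red), "intrinsics" (3x3 intrinsics, pixels), "R" (3x3) and "t" (3): a world point X has camera coordinates R X + t. Camera axes: x right, y down, z forward; pixel columns grow to the right and rows downward; lengths in m; the calibration is good to about 2 mm. The wrist camera is an equidistant fisheye: a pixel r from the principal point sees the ray r / f radians off the axis. A picture is of the moment at which its call begins. There is no depth.
- r.hand_in(): hands the job in; it is judged then, once.
Trained networks look in a picture, given as the dict that the camera call returned (one of the last four; its "shot" number tells which), for a name from the list of things; names that differ only in an ending like _2 or _b are one class to them, and where a whole thing is asked for, a point or a joint stands for the part that bears it (a point fixed in the world has none). Each returns a list of dicts, best first, with "conf" (0 to 1); they miss things now and then, are a little off and sometimes report something else, mostly with a low value. They report only what shows in the picture. A call takes as long as a camera call.
- eyes.spot_in(picture, thing): "xyz" ([x, y, z] in m, in world coordinates, good to about 4 mm: the middle of the surface that is visible of it).
The state is a dict: "time": time; "joints": joint angles; "qvel": joint speeds; "joint_efforts": joint torques, N m; "ee_pos": TCP position; "tool_rot": TCP orientation; "contact_force": force on the tool from outside, world axes, zero at the start; "ft_torque": the same for the moment, N m; "grip_width": finger opening in m; "grip_force": force on a finger pad.
Only numpy, scipy, OpenCV 4.12 (cv2) and the standard library are available. Lean on these libraries where they do the work, as an engineer would, in place of code of your own. Each camera call takes 0.05 s, during which the arm holds its last target. There are 200 camera calls.

## Working session

There is one attempt and no reset: what is moved stays moved. The work goes in short steps, Python scripts to look and compute and a tool call to move; the robot and the scene stay as the last step left them, time stands still between calls to the robot, and variables do not carry over. Pictures are saved under pics/ and viewed, at most 10 in all, crops included, and the job is handed in when it is done.

Besides the shell and the picture viewer there is one more tool, called after "Emit:" as name(argument=value, ...), one argument or row to a line, values as JSON. apply_moves: Moves the arm, as the interface text tells. Its arguments: {"type":"object","properties":{"series":{"type":"array","items":{"type":"array","items":{"type":"number"}}}},"required":["series"]}

```bash
mkdir -p pics
cat > h.py <<'E'
import numpy as np,cv2
from rig import r,eyes
def toworld(p,uv,z):
    K=np.array(p["intrinsics"]);R=np.array(p["R"]);t=np.array(p["t"])
    d=R.T@np.linalg.inv(K)@np.array([uv[0],uv[1],1.]);c=-R.T@t
    return c+d*(z-c[2])/d[2]
def pix(p,X):
    q=np.array(p["R"])@X+np.array(p["t"]);k=np.array(p["intrinsics"])@q;return k[:2]/k[2]
E
python3 - <<'E'
from h import *
for n in("scene","side"):
    p=eyes.snapshot(n);cv2.imwrite(f"pics/{n}.png",p["color"])
    for th in["dial_axis","tab","green_mark","start_top","regulator","adapter","grease","cleaner","firststage","driver","wrench"]:
        try:
            o=eyes.spot_in(p,th);print(n,th,[(np.round(a["xyz"],3).tolist(),round(a["conf"],2)) for a in o[:2]])
        except Exception as e: print(th,e)
s=r.observe();print(s["time"],s["ee_pos"],s["tool_rot"],r.tcp_to_grasp)
E
```

```text
scene dial_axis [([0.618, 0.045, 0.059], 0.7), ([0.679, 0.359, 0.104], 0.33)]
scene tab [([0.589, 0.046, 0.075], 0.64)]
scene green_mark []
scene start_top [([0.515, -0.318, 0.067], 0.58)]
scene regulator [([0.476, 0.296, 0.031], 0.67)]
scene adapter [([0.675, 0.118, 0.077], 0.71)]
scene grease [([0.351, 0.366, 0.036], 0.59), ([0.622, 0.044, 0.06], 0.47)]
scene cleaner [([0.68, 0.358, 0.106], 0.83), ([0.709, -0.29, 0.053], 0.25)]
scene firststage [([0.708, -0.295, 0.055], 0.7)]
scene driver [([0.446, 0.448, 0.023], 0.64)]
scene wrench [([0.522, -0.46, 0.009], 0.78)]
side dial_axis [([0.587, -0.009, 0.062], 0.79)]
side tab [([0.57, 0.038, 0.075], 0.89)]
side green_mark []
side start_top [([0.51, -0.33, 0.064], 0.67)]
side regulator [([0.46, 0.277, 0.026], 0.59)]
side adapter [([0.336, 0.358, 0.031], 0.47)]
side grease [([0.337, 0.355, 0.03], 0.61)]
side cleaner [([0.66, 0.348, 0.081], 0.95)]
side firststage [([0.693, -0.311, 0.038], 0.91), ([0.509, -0.329, 0.064], 0.39)]
side driver [([0.44, 0.448, 0.02], 0.59)]
side wrench [([0.502, -0.464, 0.005], 0.65)]
1.2 [0.15493998 0.55370587 0.23131312] [-3.14156779e+00  2.50636832e-05  2.86879029e+00] 0.0187
```

View pics/scene.png

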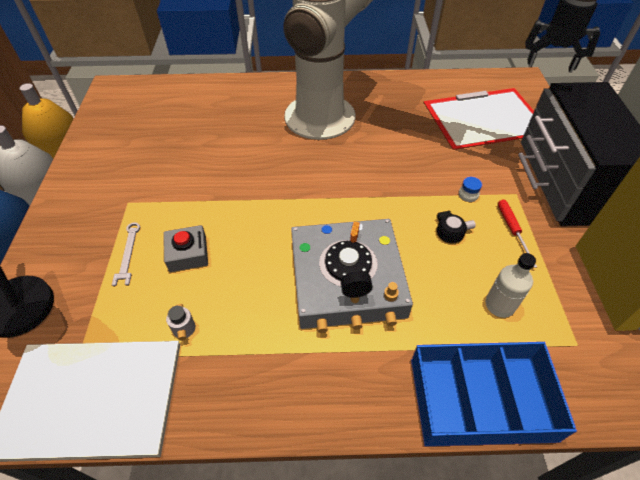

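View pics/side.png

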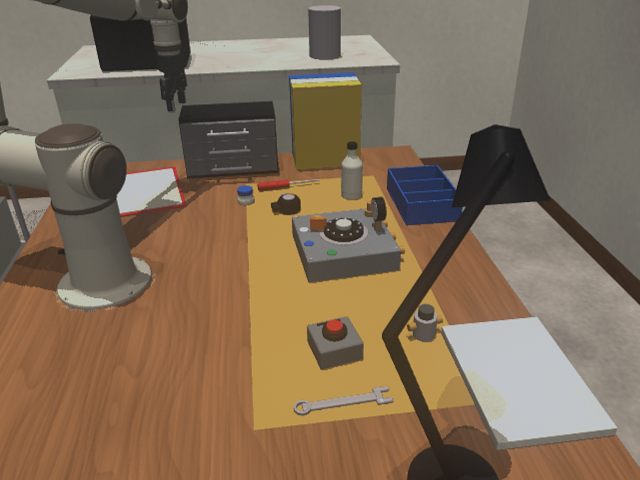

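Scene view: green dot at (305,248), blue (327,230), tab at (355,232), yellow (385,240), red button (182,240). Side view: green (332,253), blue (309,244), white (304,230), tab (318,225). Green is two clicks anticlockwise of the start.

```bash
cat > m.py <<'E'
from h import *
from scipy.optimize import least_squares
def blob(p,lo,hi,c,rad=14):
    hsv=cv2.cvtColor(p["color"],cv2.COLOR_BGR2HSV);m=cv2.inRange(hsv,lo,hi);k=np.zeros_like(m);cv2.circle(k,c,rad,255,-1)
    v,u=np.nonzero(m&k);return (u.mean(),v.mean(),len(u)) if len(u) else None
C={"green":((45,80,50),(85,255,255)),"blue":((100,120,60),(130,255,255)),"yellow":((22,120,100),(34,255,255)),"red":((0,170,110),(6,255,255)),"orange":((7,150,90),(20,255,255))}
if __name__=="__main__":
    P={n:eyes.snapshot(n) for n in("scene","side")}
    seeds={"scene":dict(green=(305,248),blue=(327,230),yellow=(385,240),red=(182,240),orange=(355,232)),"side":dict(green=(332,253),blue=(309,244),red=(335,327),orange=(318,225))}
    Z=dict(green=.06,blue=.06,yellow=.06,red=.065,orange=.082);W={}
    for n in P:
        for c,s in seeds[n].items():
            b=blob(P[n],*C[c],s,14)
            if b: W[n,c]=b;print(n,c,np.round(b,1),np.round(toworld(P[n],b[:2],Z[c]),4))
    for c in Z:
        if ("scene",c) in W and ("side",c) in W:
            o=least_squares(lambda X:np.r_[[pix(P[n],X)-W[n,c][:2] for n in P]].ravel(),[.55,0,.06]);print(c,np.round(o.x,4),o.cost)
E
python3 m.py
python3 - <<'E'
from h import *
p=eyes.snapshot("scene");cv2.imwrite("pics/crop.png",cv2.resize(p["color"][205:345,140:420],None,fx=2.8,fy=2.8,interpolation=2))
E
```

```text
scene green [304.5 247.   74. ] [ 0.5393 -0.0448  0.06  ]
scene blue [326.2 229.1  65. ] [0.49   0.0047 0.06  ]
scene yellow [386.9 239.2  95. ] [0.5232 0.1382 0.06  ]
scene red [181.1 236.9 149. ] [ 0.5068 -0.3186  0.065 ]
scene orange [354.3 230.8 131. ] [0.5149 0.0652 0.082 ]
side green [331.4 252.   41. ] [ 0.5438 -0.0446  0.06  ]
side blue [308.6 243.1  34. ] [0.4946 0.0049 0.06  ]
side red [334.4 325.3 137. ] [ 0.5095 -0.3211  0.065 ]
side orange [317.3 221.8 208. ] [0.5245 0.0685 0.082 ]
green [ 0.5424 -0.0453  0.0619] 0.47986738455602485
blue [0.4933 0.004  0.0619] 0.42638962197025065
red [ 0.5086 -0.3192  0.0646] 0.6344629228083086
orange [0.5218 0.0636 0.0873] 1.254152104992389
```

View pics/crop.png

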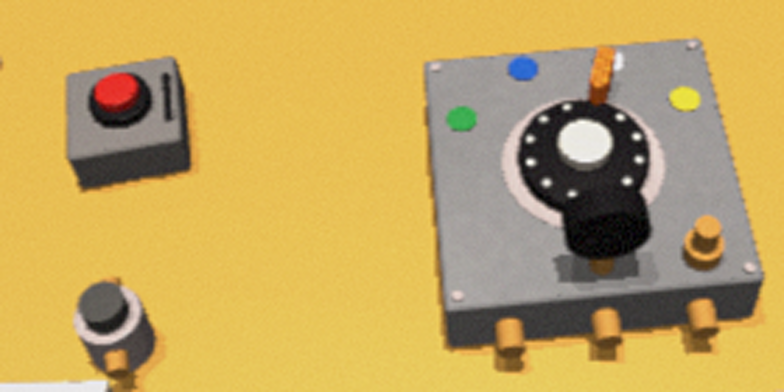

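Emit:
apply_moves(
  series=[
    [0, 0, 0, -0.02, -0.013, 0, 0],
    [0, 0, 0, -0.031, -0.021, 0, 0],
    [0, 0, 0, -0.035, -0.0235, 0, 0],
    [0, 0, 0, -0.035, -0.0235, 0, 0],
    [0, 0, 0, -0.035, -0.0235, 0, 0],
    [0, 0, 0, -0.035, -0.0235, 0, 0],
    [0, 0, 0, -0.035, -0.0235, 0, 0],
    [0, 0, 0, -0.035, -0.0235, 0, 0],
  ],
)

```text
time: 2.15
ee_pos: [0.36, 0.3135, 0.2316]
tool_rot: [3.141, 0.001, 2.869]
contact_force: [-0.0, 0.6, 0.7]
grip_width: 0.0002
grip_force: 0.0
```

Emit:
apply_moves(
  series=[
    [0, 0, 0, -0.035, -0.0235, 0, 0],
    [0, 0, 0, -0.035, -0.0235, 0, 0],
    [0, 0, 0, -0.035, -0.0235, 0, 0],
    [0, 0, 0, -0.035, -0.0235, 0, 0],
    [0, 0, 0, -0.035, -0.0235, 0, 0],
    [0, 0, 0, -0.035, -0.0235, 0, 0],
    [0, 0, 0, -0.02, -0.013, 0, 0],
    [0, 0, 0, 0, 0, 0, 0],
  ],
)

```text
time: 2.95
ee_pos: [0.5408, 0.102, 0.2312]
tool_rot: [-3.141, 0.001, 2.865]
contact_force: [-0.2, 1.1, -0.1]
grip_width: 0.0003
grip_force: 0.0
```

Run:
```python
from h import *
p=eyes.snapshot("wrist");cv2.imwrite("pics/wrist.png",p["color"])
K=np.array(p["intrinsics"]);R=np.array(p["R"]);t=np.array(p["t"])
for th in["dial_axis","tab","green_mark"]:
    print(th,[(np.round(a["xyz"],3).tolist(),round(a["conf"],2)) for a in eyes.spot_in(p,th)[:2]])
c=-R.T@t
def w(u,v,z):
    x=(u-K[0,2])/K[0,0];y=(v-K[1,2])/K[1,1];th=np.hypot(x,y);d=R.T@np.array([np.sin(th)*x/th,np.sin(th)*y/th,np.cos(th)]);return c+d*(z-c[2])/d[2]
hsv=cv2.cvtColor(p["color"],cv2.COLOR_BGR2HSV)
from m import C
for n,z in dict(green=.06,blue=.06,yellow=.06,orange=.09).items():
    k,l,st,ce=cv2.connectedComponentsWithStats(cv2.inRange(hsv,*C[n]))
    for i in range(1,k):
        if 60<st[i,4]<6000: print(n,st[i,4],np.round(ce[i]),np.round(w(*ce[i],z),4))
s=r.observe();print(s["time"],s["ee_pos"],s["tool_rot"])
```

```text
dial_axis [([0.548, 0.063, 0.062], 0.97), ([0.46, 0.291, 0.032], 0.18)]
tab [([0.576, 0.047, 0.077], 0.75)]
green_mark [([0.541, -0.045, 0.062], 0.65)]
green 428 [167. 254.] [ 0.5425 -0.0471  0.06  ]
blue 516 [195. 189.] [0.493 0.003 0.06 ]
blue 5595 [544. 355.] [0.7821 0.3152 0.06  ]
blue 186 [429. 387.] [0.7682 0.1675 0.06  ]
yellow 2430 [310.  40.] [0.3994 0.1363 0.06  ]
yellow 2169 [263. 122.] [0.4556 0.0792 0.06  ]
yellow 589 [345. 186.] [0.528  0.1303 0.06  ]
yellow 223 [204. 387.] [ 0.7009 -0.0752  0.06  ]
orange 633 [345.   6.] [0.3858 0.1684 0.09  ]
orange 651 [585.  77.] [0.4777 0.3727 0.09  ]
orange 128 [593.  38.] [0.442  0.3957 0.09  ]
orange 5251 [625. 111.] [0.5157 0.4214 0.09  ]
orange 224 [456.  76.] [0.4593 0.2383 0.09  ]
orange 5986 [427. 216.] [0.5639 0.1882 0.09  ]
orange 925 [263. 210.] [0.5233 0.0622 0.09  ]
orange 174 [536. 249.] [0.6227 0.2879 0.09  ]
orange 397 [ 39. 267.] [ 0.5093 -0.1879  0.09  ]
orange 4758 [583. 327.] [0.7364 0.3495 0.09  ]
orange 208 [378. 328.] [0.6527 0.1263 0.09  ]
orange 74 [ 76. 361.] [ 0.6234 -0.2041  0.09  ]
orange 966 [ 18. 385.] [ 0.6498 -0.3501  0.09  ]
orange 82 [ 64. 373.] [ 0.6373 -0.2363  0.09  ]
orange 82 [100. 377.] [ 0.6487 -0.1807  0.09  ]
orange 797 [ 16. 449.] [ 0.7803 -0.4958  0.09  ]
3.15 [0.53850694 0.10547329 0.23124989] [ 3.14137024e+00 -4.91343095e-04  2.86979845e+00]
```

View pics/wrist.png

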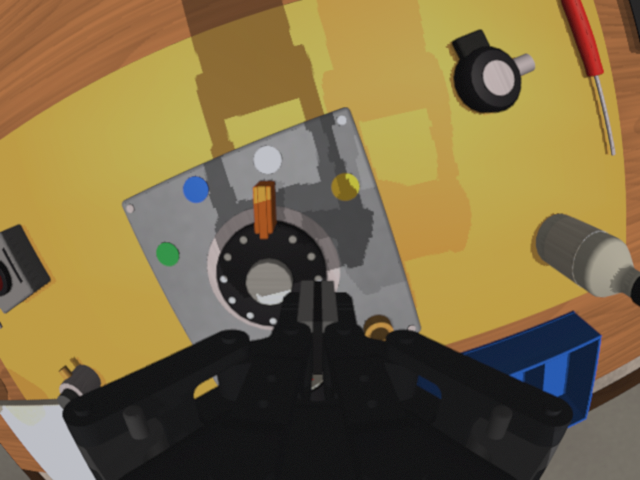

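Wrist view: tab (263,210), green (167,254), white (267,158), yellow (345,187); axis about (0.585, 0.0475), consistent with the other views. Descend beside the tab on its yellow side.

Emit:
apply_moves(
  series=[
    [0, 0, 8.5, -0.003, -0.004, 0, 0],
    [0, 0, 8.5, 0, 0, 0.02, 0],
    [0, 0, 8.5, 0, 0, 0.035, 0],
    [0, 0, 8.5, 0, 0, 0.035, 0],
    [0, 0, 0, 0, 0, 0.033, 0],
    [0, 0, 0, 0, 0, 0.02, 0],
    [0, 0, 0, 0, 0, 0.01, 0],
    [0, 0, 0, 0, 0, 0, 0],
  ],
)

```text
time: 3.95
ee_pos: [0.5396, 0.1007, 0.0772]
tool_rot: [-3.14, -0.002, 2.277]
contact_force: [-0.0, 0.0, 0.6]
grip_width: 0.0001
grip_force: 0.0
```

Run:
```python
from h import *
p=eyes.snapshot("scene");cv2.imwrite("pics/s2.png",cv2.resize(p["color"][190:310,280:430],None,fx=4,fy=4,interpolation=2))
s=r.observe();print(s["time"],s["ee_pos"],s["tool_rot"],s["contact_force"])
d=s["ee_pos"][:2]-np.array([.585,.0475]);print(np.hypot(*d),np.degrees(np.arctan2(d[1],d[0])))
```

```text
4.0 [0.54081462 0.10054384 0.0786594 ] [3.14154056e+00 2.26182632e-05 2.27637944e+00] [-0.03694595 -0.47048112  0.98509884]
0.06903619776427018 129.79421369191266
```

View pics/s2.png

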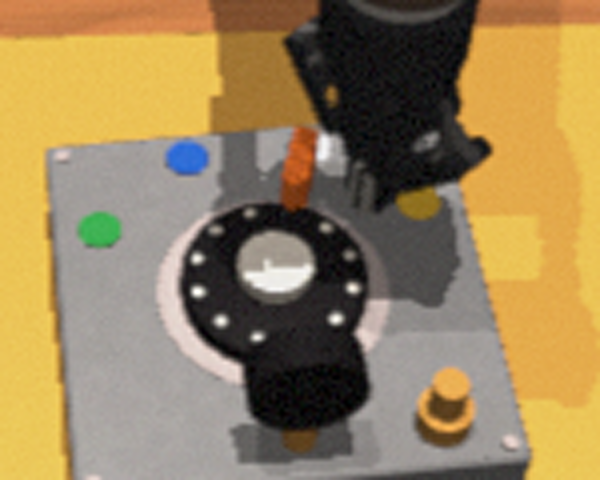

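Emit:
apply_moves(
  series=[
    [0, 0, -4, -0.0002, -0.0048, 0, 0],
    [0, 0, -4, -0.0002, -0.0048, 0, 0],
    [0, 0, -4, -0.0002, -0.0048, 0, 0],
    [0, 0, -4, -0.0002, -0.0048, 0, 0],
    [0, 0, -3, -0.0001, -0.0036, 0, 0],
    [0, 0, -3, -0.0001, -0.0036, 0, 0],
    [0, 0, -3, -0.0001, -0.0036, 0, 0],
    [0, 0, -3, -0.0001, -0.0036, 0, 0],
  ],
)

```text
time: 4.8
ee_pos: [0.523, 0.0738, 0.0805]
tool_rot: [3.139, 0.003, 2.766]
contact_force: [-0.2, 4.3, 0.5]
grip_width: -0.0001
grip_force: 2.2
```

Emit:
apply_moves(
  series=[
    [0, 0, -3, -0.0001, -0.0036, 0, 0],
    [0, 0, -3, -0.0001, -0.0036, 0, 0],
    [0, 0, -3, -0.0001, -0.0036, 0, 0],
    [0, 0, -3, -0.0001, -0.0036, 0, 0],
    [0, 0, -3, -0.0001, -0.0036, 0, 0],
    [0, 0, -3, -0.0001, -0.0036, 0, 0],
    [0, 0, -3, -0.0001, -0.0036, 0, 0],
    [0, 0, -3, -0.0001, -0.0036, 0, 0],
  ],
)

```text
time: 5.6
ee_pos: [0.5185, 0.0445, 0.0805]
tool_rot: [-3.141, 0.004, -3.098]
contact_force: [0.4, 0.7, -0.4]
grip_width: 0.0
grip_force: 0.0
```

Run:
```python
from h import *
p=eyes.snapshot("scene");cv2.imwrite("pics/s3.png",cv2.resize(p["color"][190:310,280:430],None,fx=4,fy=4,interpolation=2))
s=r.observe();print(s["time"],s["ee_pos"],s["tool_rot"],s["contact_force"])
d=s["ee_pos"][:2]-np.array([.585,.0475]);print(np.hypot(*d),np.degrees(np.arctan2(d[1],d[0])))
```

```text
5.65 [0.51854077 0.04398714 0.08053506] [-3.14053538  0.00396374 -3.09611692] [ 0.39696947 -0.93167953  0.08683696]
0.0665520074942234 -176.9743100928172
```

View pics/s3.png

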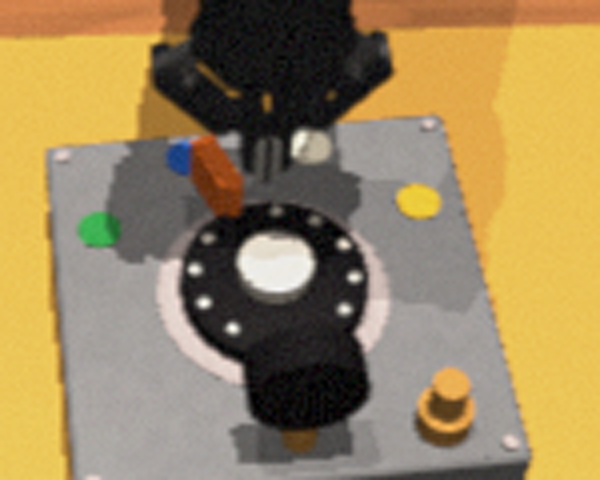

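The tab has clicked in at blue (at about 210,180 in the crop) and the finger is behind it. Continue to the second click.

Emit:
apply_moves(
  series=[
    [0, 0, -3, 0.001, -0.0036, 0, 0],
    [0, 0, -3, 0.0009, -0.0036, 0, 0],
    [0, 0, -3, -0.0001, -0.0036, 0, 0],
    [0, 0, -3, -0.0001, -0.0036, 0, 0],
    [0, 0, -3, -0.0001, -0.0036, 0, 0],
    [0, 0, -3, -0.0001, -0.0036, 0, 0],
    [0, 0, -3, -0.0001, -0.0036, 0, 0],
    [0, 0, -2, -0.0001, -0.0024, 0, 0],
  ],
)

```text
time: 6.45
ee_pos: [0.5221, 0.0182, 0.0799]
tool_rot: [-3.141, 0.001, -2.698]
contact_force: [-1.9, 1.1, 1.5]
grip_width: -0.0001
grip_force: 1.1
```

Emit:
apply_moves(
  series=[
    [0, 0, -2, -0.0001, -0.0024, 0, 0],
    [0, 0, -2, -0.0001, -0.0024, 0, 0],
    [0, 0, 0, 0, 0, 0, 0],
    [0, 0, 0, 0, 0, 0, 0],
    [0, 0, 0, 0, 0, 0, 0],
    [0, 0, 0, 0, 0, 0, 0],
    [0, 0, 0, 0, 0, 0, 0],
    [0, 0, 0, 0, 0, 0, 0],
  ],
)

```text
time: 7.25
ee_pos: [0.5238, 0.0137, 0.0783]
tool_rot: [3.142, -0.0, -2.629]
contact_force: [0.3, 0.5, -0.2]
grip_width: -0.0
grip_force: 0.0
```

Run:
```python
from h import *
p=eyes.snapshot("scene");cv2.imwrite("pics/s4.png",cv2.resize(p["color"][190:310,280:430],None,fx=4,fy=4,interpolation=2))
s=r.observe();print(s["time"],s["ee_pos"],s["tool_rot"],s["contact_force"])
d=s["ee_pos"][:2]-np.array([.585,.0475]);print(np.hypot(*d),np.degrees(np.arctan2(d[1],d[0])))
```

```text
7.3 [0.52377001 0.01364681 0.07829336] [ 3.14155969e+00 -5.13030855e-05 -2.62908474e+00] [ 0.40762689  1.34731422 -0.51151387]
0.0699653515687739 -151.0624219206439
```

View pics/s4.png

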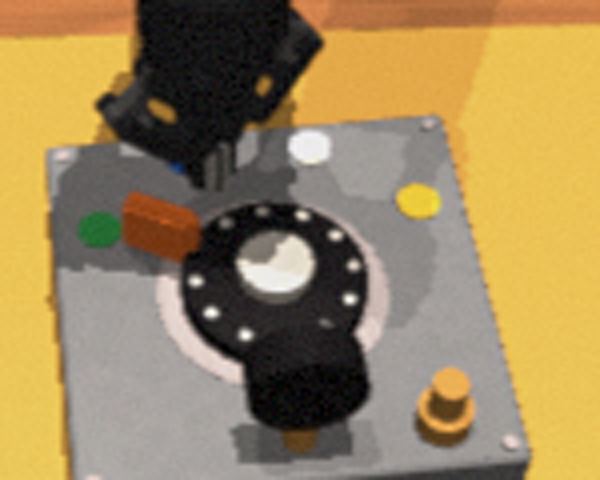

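The tab (160,228 in the crop) points at the green dot (100,230): clicked in, no contact force. Back off, lift, go above the button.

Emit:
apply_moves(
  series=[
    [0, 0, 0, 0, 0.003, 0, 0],
    [0, 0, 0, 0, 0.003, -0.01, 0],
    [0, 0, 0, 0, 0, -0.03, 0],
    [0, 0, 0, 0, 0, -0.03, 0],
    [0, 0, 0, 0, 0, -0.01, 0],
    [0, 0, 0, 0.011, -0.018, 0, 0],
    [0, 0, 0, 0.022, -0.036, 0, 0],
    [0, 0, 0, 0.025, -0.0405, 0, 0],
  ],
)

```text
time: 8.1
ee_pos: [0.5163, -0.092, 0.1582]
tool_rot: [3.141, 0.0, -2.626]
contact_force: [0.9, 0.2, 0.6]
grip_width: -0.0001
grip_force: 0.0
```

Emit:
apply_moves(
  series=[
    [0, 0, 0, 0.025, -0.0405, 0, 0],
    [0, 0, 0, 0.025, -0.0405, 0, 0],
    [0, 0, 0, 0.025, -0.0405, 0, 0],
    [0, 0, 0, 0.022, -0.036, 0, 0],
    [0, 0, 0, 0.022, -0.036, 0, 0],
    [0, 0, 0, 0, 0, 0.02, 0],
    [0, 0, 0, 0, 0, 0.02, 0],
    [0, 0, 0, 0, 0, 0, 0],
  ],
)

```text
time: 8.9
ee_pos: [0.5057, -0.3173, 0.1146]
tool_rot: [3.135, -0.002, -2.63]
contact_force: [-0.1, 0.8, -0.8]
grip_width: 0.0004
grip_force: 0.0
```

Run:
```python
from h import *
s=r.observe();print(s["time"],s["ee_pos"],s["tool_rot"],s["contact_force"])
p=eyes.snapshot("wrist");cv2.imwrite("pics/w2.png",p["color"])
print([(np.round(a["xyz"],3).tolist(),round(a["conf"],2)) for a in eyes.spot_in(p,"start_top")[:2]])
```

```text
8.9 [ 0.50567735 -0.31729213  0.11456027] [ 3.13457761e+00 -2.10230436e-03 -2.62970142e+00] [-0.0938597   0.81686098 -0.7832299 ]
[([0.509, -0.32, 0.068], 0.96)]
```

View pics/w2.png

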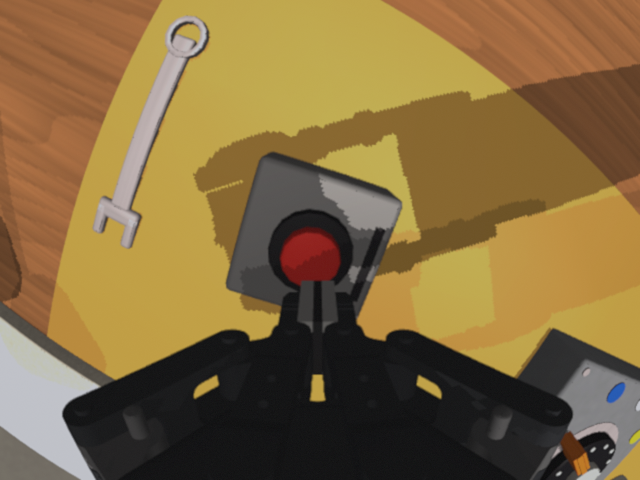

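The button (310,255) is just ahead of the shut fingers, the tab stays put. Go down to just above it, then press in small steps.

Emit:
apply_moves(
  series=[
    [0, 0, 0, -0.0015, -0.0034, 0.01, 0],
    [0, 0, 0, 0, 0, 0.02, 0],
    [0, 0, 0, 0, 0, 0.01, 0],
    [0, 0, 0, 0, 0, 0.004, 0],
    [0, 0, 0, 0, 0, 0.002, 0],
    [0, 0, 0, 0, 0, 0.002, 0],
    [0, 0, 0, 0, 0, 0, 0],
    [0, 0, 0, 0, 0, 0, 0],
  ],
)

```text
time: 9.8
ee_pos: [0.5111, -0.3215, 0.0709]
tool_rot: [-3.141, 0.0, -2.629]
contact_force: [0.9, 0.7, -1.1]
grip_width: -0.0005
grip_force: 0.0
```

Emit:
apply_moves(
  series=[
    [0, 0, 0, 0, 0, 0.001, 0],
    [0, 0, 0, 0, 0, 0.001, 0],
    [0, 0, 0, 0, 0, 0.001, 0],
    [0, 0, 0, 0, 0, 0.001, 0],
    [0, 0, 0, 0, 0, 0.001, 0],
    [0, 0, 0, 0, 0, 0.001, 0],
    [0, 0, 0, 0, 0, 0, 0],
    [0, 0, 0, 0, 0, 0, 0],
  ],
)

```text
time: 10.6
ee_pos: [0.5109, -0.3212, 0.0645]
tool_rot: [-3.141, -0.0, -2.629]
contact_force: [-0.9, 1.1, 1.8]
grip_width: 0.0003
grip_force: 1.4
```

Emit:
apply_moves(
  series=[
    [0, 0, 0, 0, 0, 0.001, 0],
    [0, 0, 0, 0, 0, 0.001, 0],
    [0, 0, 0, 0, 0, 0.001, 0],
    [0, 0, 0, 0, 0, 0.0005, 0],
    [0, 0, 0, 0, 0, 0.0005, 0],
    [0, 0, 0, 0, 0, 0, 0],
    [0, 0, 0, 0, 0, 0, 0],
    [0, 0, 0, 0, 0, 0, 0],
  ],
)

```text
time: 11.4
ee_pos: [0.5109, -0.3213, 0.061]
tool_rot: [-3.141, -0.0, -2.629]
contact_force: [-2.7, 2.0, 8.1]
grip_width: -0.0001
grip_force: 4.0
```

Emit:
apply_moves(
  series=[
    [0, 0, 0, 0, 0, 0.0005, 0],
    [0, 0, 0, 0, 0, 0.0005, 0],
    [0, 0, 0, 0, 0, 0.0005, 0],
    [0, 0, 0, 0, 0, 0.0005, 0],
    [0, 0, 0, 0, 0, 0, 0],
    [0, 0, 0, 0, 0, 0, 0],
    [0, 0, 0, 0, 0, 0, 0],
    [0, 0, 0, 0, 0, 0, 0],
  ],
)

```text
time: 12.2
ee_pos: [0.511, -0.3213, 0.0608]
tool_rot: [3.142, -0.0, -2.629]
contact_force: [-7.5, 5.1, 19.5]
grip_width: -0.0001
grip_force: 9.5
```

The button is on its stop: force rose to 19.5 N while z moved only 0.2 mm. Release and lift.

Emit:
apply_moves(
  series=[
    [0, 0, 0, 0, 0, -0.005, 0],
    [0, 0, 0, 0, 0, -0.01, 0],
    [0, 0, 0, 0, 0, -0.03, 0],
    [0, 0, 0, 0, 0, -0.04, 0],
    [0, 0, 0, 0, 0, -0.04, 0],
    [0, 0, 0, 0, 0, -0.02, 0],
    [0, 0, 0, 0, 0, 0, 0],
    [0, 0, 0, 0, 0, 0, 0],
  ],
)

```text
time: 13.0
ee_pos: [0.5107, -0.321, 0.2027]
tool_rot: [3.141, -0.0, -2.629]
contact_force: [0.2, 0.3, 0.4]
grip_width: -0.0004
grip_force: 0.0
```

Run:
```python
from h import *
p=eyes.snapshot("scene");cv2.imwrite("pics/s5.png",p["color"])
```

```text
(no output)
```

View pics/s5.png

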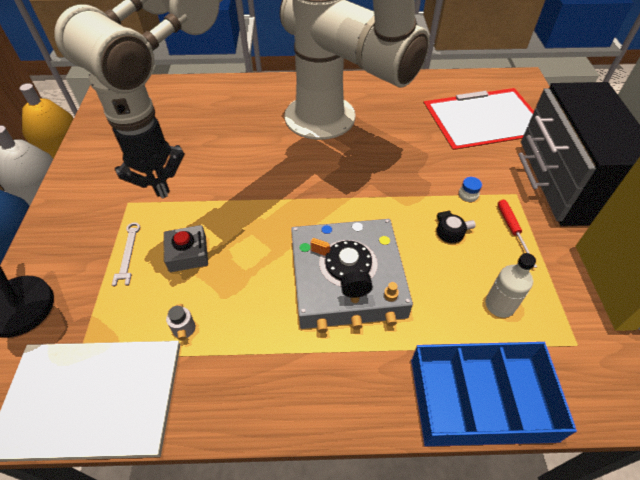

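The tab (319,246) points at green (305,248), the button (182,240) is released, and the loose things are where they were.

```bash
python3 -c "
from rig import r
print(r.hand_in())"
```

```text
the job is handed in; nothing more can be done
None
```

The job is handed in: the dial's tab is clicked in at the green mark, the start button was pressed to its stop and released, and the last picture shows the loose things where they were (the hand-in gave no verdict).

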